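# Push a tin past the spring stop of the tin rack

### The arm

A 7-joint arm with a two-finger parallel gripper is mounted at the origin on a cart in front of the work surface, level with it; the furniture and walls round the work are solid. World frame = base frame: x ahead of the robot, y to its left, z up, the work surface at z = 0. Lengths are in m, angles in rad, forces in N, time in s.
With the tool pointing down it reaches from about 0.35 to 0.9 m from the base axis. Payload 8.1 kg.
Tool frame: the origin (TCP) lies on the mounting face of the last link; the fingertips stand 173 mm ahead of it and the grasp point (between the pads) lies 155 mm ahead of it; z points along the fingers, y is the line along which they close (so a half turn about z gives the same grasp; the last joint's range is limited). The gripper opens to 85 mm and grips with 20 to 120 N. Pads are 22 mm wide; open, the fingers measure 114 mm over their backs; the gripper's body (76 mm by 85 mm) begins 54 mm behind the grasp point. The pads swing forward as they close: fully open they stand 13 mm farther back than shut.
Start: joints at [-1.228, 0.434, 0.025, 1.573, -0.012, 1.134, -0.075], TCP at [0.27, 0.564, 0.405] pointing down, gripper open.
Joint ranges: [-2.62, 2.62], [-0.44, 2.09], [-1.27, 1.32], [0.08, 2.57], [-1.32, 4.46], [0.12, 2], [-2.74, 2.74]. Speed limits (rad/s): [2.22, 2.22, 3.01, 3.01, 3.14, 3.14, 3.14].

### API

Orientations are given as a unit quaternion [w, x, y, z].
In Python, from rig import telemetry, optics, job gives the robot as it stands. The module is installed in compiled form; this text tells all that it offers.
- The arm moves only by the shell command python3 -m creep 'ROWS' [FORCE]. ROWS is a JSON object whose one key "commands" holds a list of rows, each a list of 3 entries, a list of its own where there are three numbers: the turn, a rotation vector about the tool's x, y, z in degrees, then the shift along the tool's x, y, z in cm, then the finger opening in cm, from 0 to 8.54. A call has 1 to 20 rows; each row shifts and turns the commanded pose from where the row before left it, along the tool's axes as they then stand; what a row does not reach is not made up. A row lasts 1/8 s, in which the tool goes at most 62.5 mm and 10.7 degrees, less where a joint would pass 70% of its speed; a pose out of reach is approached as far as the arm can. A call with a gripper value outside its range is refused whole. The fingers move at their own pace and stop on an object; FORCE is the grip in N (left out, the last holds). Time passes only in rows, so rows that do not move let the fingers close. It gives the time, the measured TCP pose, the force, the opening and the grip force at its end, in the units of the state.
- telemetry.get_obs(): the state, without advancing time (a new reading comes with each control period).
- optics.camera(name): name is "scene" or "side" or "wrist"; returns a dict with "frame" (420x560x3 uint8, blue, green, red), "z_map" (420x560 float32, m along the optical axis (not along the pixel's ray), 0 where there is no reading), "fx", "fy", "cx", "cy" (pixels), "rvec" (rotation vector, rad) and "tvec" (3), from world to camera coordinates, as OpenCV has them; the wrist camera has in their place "T_tool_cam" (4x4, takes a point from camera to tool coordinates, whose origin is the TCP and whose axes are the flange's). Camera axes: x right, y down, z forward; pixel columns grow to the right and rows downward; lengths in m; the calibration is good to about 2 mm. A picture is of the moment at which its call begins: read the wrist's pose just before it.
- job.sign_off(): hands the job in; it is judged then, once.
Trained networks look in a picture, given as the dict that the camera call returned (one of the last four; its "shot" number tells which), for a name from the list of things; names that differ only in an ending like _2 or _b are one class to them, and where a whole thing is asked for, a point or a joint stands for the part that bears it (a point fixed in the world has none). Each returns a list of dicts, best first, with "conf" (0 to 1); they miss things now and then, are a little off and sometimes report something else, mostly with a low value. They report only what shows in the picture. A call takes as long as a camera call. They do not tell look-alikes from the thing itself.
- optics.recognise(picture, label): "point" ([x, y, z] in m, in the coordinates of the camera as it stood for that picture, good to about 4 mm: the middle of the surface that is visible of it).
- optics.masks_of(picture, label): "region" (420x560 bool, what is visible of it).
The state is a dict: "time": time; "joints": joint angles; "qd": joint speeds; "effort": joint torques, N m; "tool_pos": TCP position; "tcp_rot": TCP orientation; "contact_force": force on the tool from outside, world axes, zero at the start; "wrist_torque": the same for the moment, N m; "gripper_width": opening from 0.0 (shut) to 1.0 (fully open); "gripper_force": force on a finger pad.
Only numpy, scipy, OpenCV 4.12 (cv2) and the standard library are available. Lean on these libraries where they do the work, as an engineer would, in place of code of your own. Each camera call takes 0.05 s, during which the arm holds its last target. There are 200 camera calls.

### The job

Load the flat tin into the wooden tin rack without gripping or lifting it: press the red spring bar down with a fingertip so that the steel stop sinks below the lane floor, and keep the bar held down with the finger while you push the tin along the lane, flat on its floor, right over the stop and fully home against the end wall. Then let the bar spring up again, so that the stop stands behind the tin, and leave the tin where it is. Do not disturb the jars, the salt shaker and the other tin standing around.

Things in the scene. Friction and masses are not known exactly. Their poses are not given: they have to be found in the camera images.
- rack: Wooden tin rack, fixed, 312 mm long. Origin on the worktop under the lane's centre line; x runs along the lane from open entry to end wall, y across it away from the red bar, z up. Lane floor 24 mm up, x -180 to +126 mm; lane 67 mm wide between walls at y -33.5 and +33.5 mm (4 mm thick, tops 14 mm over the floor). End wall: inner face x = +126 mm, top 20 mm over the floor. Nothing overhead.
- stop_place (a point): Fixed point at the middle of the steel stop's slot, on the lane's centre line at floor height, at rack x = +4 mm; axes as the rack's. The stop is a steel tongue 8 mm thick along the lane, 28 mm wide; it stands 9 mm out of the floor at rest and sinks with the bar as one rigid piece: with the bar fully down it is 3 mm below the floor.
- lane_end (a point): Fixed point at the foot of the end wall's inner face, on the centre line at lane floor height, 122 mm along x from stop_place; axes as the rack's. A tin touching the end wall has its centre 50 to 52 mm before this point.
- bar_top (a point): Centre of the top of the red spring bar, moves with it; axes as the rack's. Bar beside the lane, parallel to it: 204 mm long (rack x -178 to +26 mm), 34 mm wide (rack y -73.5 to -39.5 mm); top 20.5 mm over the lane floor at rest, 8.5 mm when fully down. One finger can ride on the bar while the other, level with it, hangs in the lane behind the tin.
- bar (a joint): Travel of the spring bar with its stop, m: 0 = up (stop 9 mm out of the floor), grows as pressed, hard stop at 0.012. It moves straight down wherever it is pressed; about 4 N to start, 8 N when fully down; springs back up when released.
- tin: Loose flat oblong tin, tan metal sides, dark blue top with a pull ring: 63 mm wide, 105 mm long (100 mm between its contact faces), 25 mm high, 0.14 to 0.28 kg. Origin at the centre of its underside; its y axis (long side) lies along the lane, z up. It starts on the lane floor before the stop, its leading end 5 to 30 mm short of it.
- spice_jar: Bystander: clear spice jar, black cap, green label, 45 mm wide, 105 mm high, loose. Origin at the centre of its underside.
- mustard: Bystander: mustard jar with light grey lid, 59 mm wide, 85 mm high, loose. Origin at the centre of its underside.
- salt: Bystander: salt shaker with grey top, 44 mm wide, 90 mm high, loose. Origin at the centre of its underside.
- puree: Bystander: round upright food tin, 57 mm wide, 72 mm high, loose. Origin at the centre of its underside.
- honey: Bystander: honey jar with green lid, 66 mm wide, 100 mm high, loose. Origin at the centre of its underside.
Things that resemble listed ones, but are neither listed nor needed, are in the scene too. What is shaped like the tin but green is not meant.

How it is judged:
By the outcome, as a careful person would: the job done as asked, in the order asked, and still so for the second after the job is handed in, with the robot touching nothing.
It also fails if it takes over 45 s, if anything falls off the work surface, if the arm or the gripper's body presses on something with over 40 N, if the wrist force passes 120 N, or if a joint passes its speed limit or range.

## Working session

There is one attempt and no reset: what is moved stays moved. The work goes in short steps, Python scripts to look and compute and a shell command to move; the robot and the scene stay as the last step left them, time stands still between calls to the robot, and variables do not carry over. Pictures are saved under pics/ and viewed, at most 10 in all, crops included, and the job is handed in when it is done.

```bash
mkdir -p pics
cat > h.py <<'E'
import numpy as np, cv2
from rig import telemetry, optics
from scipy.spatial.transform import Rotation as R
def TW(p,obs=None):
    "camera->world"
    T=np.eye(4)
    if 'rvec' in p:
        r=cv2.Rodrigues(np.array(p['rvec'],float))[0]; T[:3,:3]=r.T; T[:3,3]=-r.T@np.ravel(p['tvec']); return T
    w,x,y,z=obs['tcp_rot']; T[:3,:3]=R.from_quat([x,y,z,w]).as_matrix(); T[:3,3]=obs['tool_pos']
    return T@np.array(p['T_tool_cam'])
def cloud(p,T):
    z=p['z_map']; v,u=np.indices(z.shape)
    c=np.stack([(u-p['cx'])/p['fx']*z,(v-p['cy'])/p['fy']*z,z],-1)
    return c@T[:3,:3].T+T[:3,3]
E
python3 - <<'E'
from h import *
o=telemetry.get_obs(); print(o)
ims=[]
for n in ('scene','side'):
    p=optics.camera(n); T=TW(p); ims.append(p['frame']); C=cloud(p,T)
    for l in ('rack','tin','bar_top','spice_jar','mustard','salt','puree','honey'):
        for d in optics.recognise(p,l)[:3]:
            q=np.array(d['point']); w=T[:3,:3]@q+T[:3,3]
            print(n,l,round(d['conf'],2),w.round(3),[int(p['fx']*q[0]/q[2]+p['cx']),int(p['fy']*q[1]/q[2]+p['cy'])])
    cv2.imwrite(f'pics/{n}0.png',p['frame'])
E
```

```text
{'time': 0.0, 'joints': array([-1.22759609,  0.43519027,  0.02496029,  1.57410732, -0.01162394,
        1.13398907, -0.07511269]), 'qd': array([-0.00186212, -0.00063013,  0.00066193,  0.00051037,  0.00130326,
        0.00134997,  0.00086741]), 'effort': array([ 1.63079792e-03, -6.70478010e+01,  1.02605302e+00, -3.16192567e+01,
        1.56444398e-02,  1.30082108e-02, -1.48027830e-06]), 'tool_pos': array([0.26940405, 0.56369035, 0.40394197]), 'tcp_rot': array([-1.15523877e-04,  2.21098473e-01,  9.75251181e-01, -7.65821181e-04]), 'contact_force': array([-0.48332127, -0.40872758,  0.73670119]), 'wrist_torque': array([-0.03512986, -0.00241509,  0.00315636]), 'gripper_force': 0.0, 'gripper_width': 1.0003203235566325}
scene rack 0.66 [0.459 0.046 0.028] [304, 223]
scene tin 0.95 [ 0.255 -0.334  0.019] [359, 370]
scene tin 0.89 [ 0.39  -0.214  0.023] [357, 300]
scene tin 0.77 [0.492 0.108 0.048] [297, 200]
scene bar_top 0.76 [0.436 0.1   0.046] [285, 214]
scene spice_jar 0.66 [0.548 0.423 0.074] [238, 127]
scene mustard 0.77 [0.398 0.428 0.064] [202, 154]
scene mustard 0.39 [ 0.547 -0.323  0.07 ] [430, 281]
scene mustard 0.15 [0.548 0.423 0.072] [238, 128]
scene salt 0.91 [ 0.397 -0.319  0.062] [393, 321]
scene puree 0.58 [ 0.548 -0.324  0.066] [430, 282]
scene honey 0.87 [0.463 0.528 0.073] [197, 124]
scene honey 0.57 [0.46  0.044 0.026] [305, 224]
scene honey 0.34 [ 0.399 -0.318  0.068] [394, 319]
side rack 0.6 [0.499 0.182 0.022] [248, 229]
side tin 0.81 [ 0.255 -0.317  0.023] [344, 183]
side tin 0.7 [0.506 0.108 0.048] [253, 213]
side tin 0.6 [0.493 0.32  0.021] [234, 249]
side bar_top 0.62 [0.444 0.556 0.066] [217, 281]
side bar_top 0.15 [0.404 0.458 0.058] [243, 268]
side spice_jar 0.6 [0.544 0.443 0.081] [203, 250]
side mustard 0.62 [0.402 0.464 0.057] [243, 269]
side salt 0.57 [ 0.402 -0.309  0.046] [311, 174]
side honey 0.65 [0.45  0.559 0.067] [215, 281]
side honey 0.65 [ 0.403 -0.308  0.044] [311, 174]
```

View pics/scene0.png

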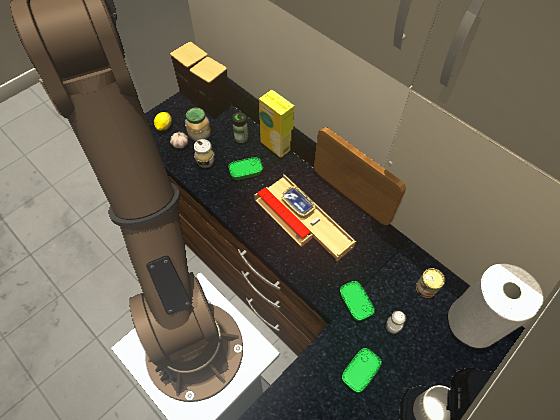

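View pics/side0.png

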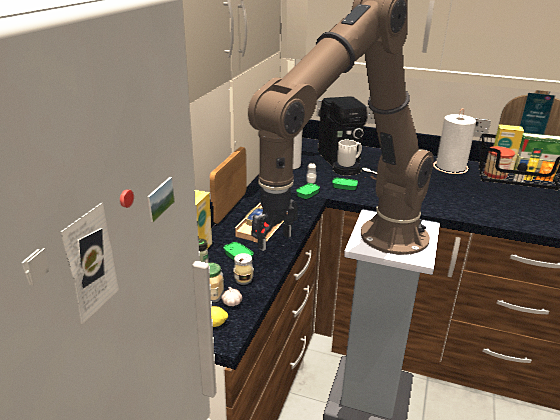

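The blue-topped tin with the ring at (297,200) lies in the rack. The green shapes at (245,167), (357,300) and (361,370) are look-alikes and not meant. The red bar is at (285,214), on the robot's side, and the lane runs to the lower right.

```bash
cat > m.py <<'E'
from h import *
def measure(p,T,verbose=True):
    C=cloud(p,T); hsv=cv2.cvtColor(p['frame'],cv2.COLOR_BGR2HSV); ok=p['z_map']>0
    red=ok&((hsv[...,0]<6)|(hsv[...,0]>174))&(hsv[...,1]>170)&(C[...,2]>.025)&(C[...,2]<.06)&(C[...,0]>.25)&(C[...,0]<.7)&(abs(C[...,1])<.35)
    P=C[red]; zt=np.median(P[:,2]); P=P[abs(P[:,2]-zt)<.004]
    (c,s,a)=cv2.minAreaRect((P[:,:2]*1000).astype(np.float32)); print('bar',np.round(c,1),np.round(s,1),round(a,1),'z',round(zt,4),len(P))
    return C,hsv
E
python3 - <<'E'
from m import *
p=optics.camera('scene');T=TW(p);C,h=measure(p,T)
g=optics.masks_of(p,'tin')
for d in g[:4]:
    m=d['region']; v,u=np.nonzero(m); print('tin',d['conf'],u.mean(),v.mean(),np.median(C[m],0).round(3),m.sum())
a=p['frame'][165:265,240:370]; cv2.imwrite('pics/crop.png',cv2.resize(a,None,fx=6,fy=6,interpolation=cv2.INTER_CUBIC))
E
```

```text
bar [436.4 114. ] [204.6  35. ] 85.7 z 0.0449 617
tin 0.81 245.58003766478342 168.20527306967986 [0.476 0.318 0.023] 531
tin 0.8 356.23406593406594 300.74945054945056 [ 0.387 -0.213  0.022] 910
tin 0.69 394.7138888888889 322.3611111111111 [ 0.396 -0.323  0.059] 360
tin 0.6 297.6284074605452 201.1406025824964 [0.493 0.107 0.046] 697
```

View pics/crop.png

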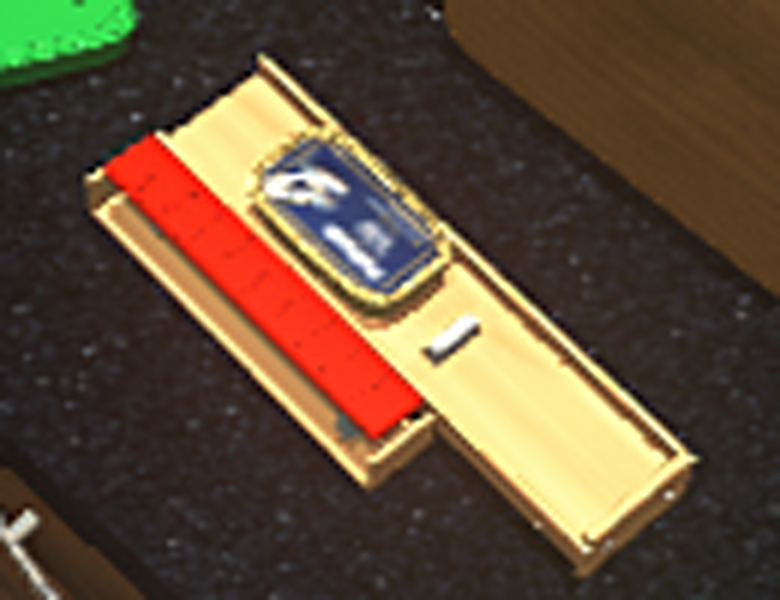

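The enlarged crop confirms it. The blue-topped tan tin with the ring lies in the lane at about crop (350,215), behind the steel stop at (450,338). The red bar is beside it and the end wall is at lower right. From the bar, rack origin ≈ (0.487, 0.034) and the rack y axis is at −4.3°. The tin sits at rack x ≈ −73 mm, y ≈ 0, which agrees with the description. Next I move above the entry.

```bash
python3 -m creep '{"commands":[[[0,0,0],[-4.3,-3.18,0.9],4.2],[[0,0,0],[-4.3,-3.18,0.9],4.2],[[0,0,0],[-4.3,-3.18,0.9],4.2],[[0,0,0],[-4.3,-3.18,0.9],4.2],[[0,0,0],[-4.3,-3.18,0.9],4.2],[[0,0,0],[-4.3,-3.18,0.9],4.2],[[0,0,0],[-4.3,-3.18,0.9],4.2],[[0,0,0],[-4.3,-3.18,0.9],4.2],[[0,0,9.8],[0,0,0],4.2],[[0,0,9.8],[0,0,0],4.2],[[0,0,9.8],[0,0,0],4.2],[[0,0,9.8],[0,0,0],4.2],[[0,0,9.8],[0,0,0],4.2],[[0,0,9.8],[0,0,0],4.2],[[0,0,10],[0,0,0],4.2],[[0,0,0],[0,0,0],4.2],[[0,0,0],[0,0,0],4.2]]}' 20
cat > look.py <<'E'
from m import *
import sys
o=telemetry.get_obs();p=optics.camera('wrist');T=TW(p,o)
C,h=measure(p,T); cv2.imwrite(sys.argv[1],p['frame'])
print(o['time'],o['tool_pos'].round(4),T[:3,:3].round(2).tolist(),T[:3,3].round(3)); np.savez('w.npz',C=C,f=p['frame'])
q=o['tcp_rot']; Rm=R.from_quat([q[1],q[2],q[3],q[0]]).as_matrix(); print('tool x,y,z cols',Rm.round(3).tolist())
E
python3 look.py pics/w1.png
python3 - <<'E'
from m import *
p=optics.camera('scene');measure(p,TW(p))
E
```

```text
time: 3.12
tool_pos: [0.4702, 0.1861, 0.3328]
tcp_rot: [0.0, 0.732, 0.681, 0.0]
contact_force: [-1.3, 0.1, -0.3]
gripper_width: 0.491
gripper_force: 0.0
bar [500.9 184.9] [319.4 141.7] 44.2 z 0.0445 8271
3.125 [0.4702 0.1861 0.3328] [[1.0, -0.07, -0.02], [-0.07, -0.96, -0.27], [0.0, 0.27, -0.96]] [0.476 0.254 0.302]
tool x,y,z cols [[0.072, 0.997, 0.0], [0.997, -0.072, 0.0], [0.0, 0.0, -1.0]]
bar [436.1 114.1] [202.8  34.3] 85.6 z 0.045 615
```

View pics/w1.png

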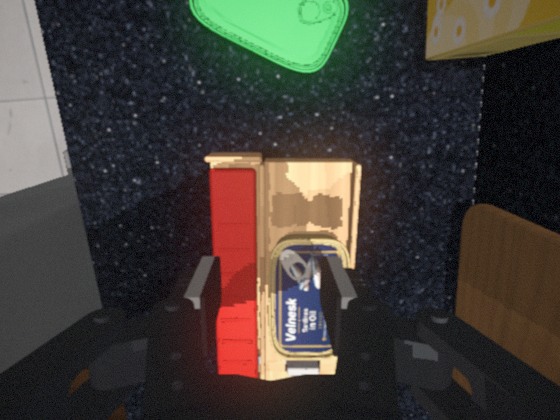

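The wrist view shows the red bar (col 235, rows 168–375), the lane (cols 268–355), the tin (rows 238–355) and the stop just below it (row 370). The fingers straddle the picture at cols 203 and 342. I'll refine the numbers from this cloud.

Run:
```python
import numpy as np,cv2
d=np.load('w.npz');C=d['C'];f=d['f'];h=cv2.cvtColor(f,cv2.COLOR_BGR2HSV)
ang=np.deg2rad(-4.3); ey=np.array([np.cos(ang),np.sin(ang)]); ex=np.array([ey[1],-ey[0]])
o=np.array([.487,.034]); r=C[...,:2]-o; X=r@ex*1000; Y=r@ey*1000; Z=C[...,2]*1000
b,g,rr=[f[...,i].astype(int) for i in range(3)]
V,U=np.indices(Z.shape)
red=(rr>120)&(g<40)&(b<50)&(abs(Z-44.5)<5)&(U<270)
print('red',red.sum(),np.percentile(X[red],[1,50,99]),np.percentile(Y[red],[1,50,99]),np.median(Z[red]))
(c,s,a)=cv2.minAreaRect((C[red][:,:2]*1000).astype(np.float32));print(c,s,a)
tin=(Z>44)&(Z<54)&(U>262)&(U<352)&(V>230)&(V<360)&(abs(Y)<45)
print('tin',np.percentile(X[tin],[1,50,99]),np.percentile(Y[tin],[1,99]),np.median(Z[tin]))
for v in (180,200,225): # lane profile
    print(v,[(int(Y[v,u]),int(Z[v,u])) for u in range(196,372,4)])
for u in (300,):
    print(u,[(int(X[v,u]),int(Z[v,u])) for v in range(150,385,5)])
```

```text
red 357 [-176.67601416  -85.36289716  -25.49503608] [-71.36342116 -58.28484944 -39.18358412] 44.34853324043547
(438.91290283203125, 128.64129638671875) (172.03102111816406, 32.68119812011719) 85.81707763671875
tin [-125.14415953  -76.15853838  -22.27253472] [-27.12262857  29.95766374] 46.168081917223134
180 [(-89, 0), (-86, 0), (-83, 0), (-79, 1), (-69, 44), (-66, 43), (-63, 44), (-60, 44), (-57, 43), (-54, 43), (-51, 44), (-48, 44), (-46, 44), (-43, 44), (-40, 44), (-37, 41), (-34, 37), (-31, 38), (-28, 23), (-25, 23), (-22, 23), (-19, 22), (-16, 24), (-13, 23), (-10, 23), (-7, 24), (-3, 23), (0, 23), (2, 24), (5, 24), (8, 24), (11, 22), (14, 24), (17, 24), (20, 23), (24, 23), (26, 24), (30, 23), (33, 24), (35, 28), (36, 38), (39, 36), (52, 0), (55, 0)]
200 [(-91, -1), (-87, 0), (-84, -1), (-80, 0), (-69, 44), (-66, 45), (-63, 44), (-60, 45), (-57, 44), (-55, 45), (-52, 44), (-49, 44), (-46, 45), (-43, 45), (-40, 44), (-37, 41), (-34, 38), (-31, 37), (-28, 24), (-25, 22), (-22, 23), (-19, 24), (-16, 24), (-13, 25), (-9, 23), (-6, 22), (-3, 24), (0, 24), (2, 24), (5, 24), (9, 24), (1
[... 428 characters left out ...]
, (3, 23), (6, 24), (10, 22), (13, 23), (16, 23), (19, 24), (22, 22), (25, 23), (29, 24), (32, 23), (35, 24), (35, 36), (38, 37), (51, -1), (55, 0), (58, 0)]
300 [(-185, -1), (-181, 0), (-179, 12), (-176, 24), (-172, 22), (-169, 23), (-165, 23), (-160, 22), (-156, 23), (-153, 24), (-149, 24), (-145, 24), (-140, 24), (-136, 23), (-132, 23), (-128, 23), (-124, 24), (-122, 32), (-124, 48), (-119, 46), (-115, 46), (-111, 45), (-107, 47), (-103, 45), (-98, 45), (-95, 46), (-91, 46), (-85, 44), (-82, 47), (-77, 45), (-73, 46), (-68, 45), (-64, 46), (-60, 46), (-56, 46), (-50, 45), (-46, 45), (-41, 45), (-37, 46), (-33, 46), (-27, 45), (-22, 45), (1, 21), (0, 29), (2, 33), (-159, 232), (-160, 234)]
```

Both views agree to within about 2 mm, so I go down over the entry.

```bash
python3 -m creep '{"commands":[[[0,0,0],[0,0,3],4.2],[[0,0,0],[0,0,3],4.2],[[0,0,0],[0,0,2.5],4.2],[[0,0,0],[0,0,1.5],4.2],[[0,0,0],[0,0,0.5],4.2],[[0,0,0],[0,0,0],4.2],[[0,0,0],[0,0,0],4.2]]}'
python3 look.py pics/w2.png
```

```text
time: 4.1
tool_pos: [0.4705, 0.1862, 0.2285]
tcp_rot: [0.0, 0.733, 0.68, 0.001]
contact_force: [-0.3, -0.0, -0.7]
gripper_width: 0.493
gripper_force: 0.0
bar [442.4 170.6] [89.3 33.9] 85.9 z 0.0445 7746
4.1 [0.4705 0.1862 0.2285] [[1.0, -0.07, -0.02], [-0.08, -0.96, -0.27], [0.0, 0.27, -0.96]] [0.477 0.254 0.198]
tool x,y,z cols [[0.076, 0.997, 0.001], [0.997, -0.076, 0.001], [0.001, 0.001, -1.0]]
```

View pics/w2.png

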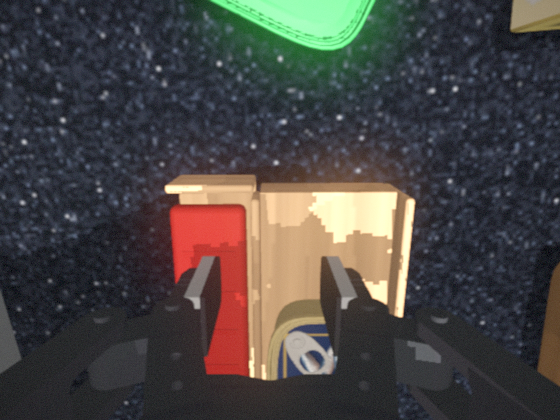

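The fingers are over the bar (205,265) and the lane (335,265), with the tin's rear edge at row 300. I'll check the tip clearances with depth.

Run:
```python
import numpy as np
d=np.load('w.npz');C=d['C']
ang=np.deg2rad(-4.3); ey=np.array([np.cos(ang),np.sin(ang)]); ex=np.array([ey[1],-ey[0]])
r=C[...,:2]-np.array([.487,.034]); X=r@ex*1000; Y=r@ey*1000; Z=C[...,2]*1000
for n,(u0,u1) in {'L':(170,222),'R':(318,372)}.items():
    z=Z[245:340,u0:u1];m=(z>55)&(z<80); print(n,m.sum())
    if m.sum(): print(z[m].min(),np.percentile(X[245:340,u0:u1][m],[2,50,98]),np.percentile(Y[245:340,u0:u1][m],[2,50,98]))
```

```text
L 1091
56.73207485664899 [-161.50619618 -157.15105561 -140.31368542] [-60.65804134 -48.82090988 -47.42102485]
R 1084
57.00406113386647 [-161.50902108 -157.1320133  -140.34272488] [-5.71391171 -4.33051105  7.52045989]
```

```bash
python3 -m creep '{"commands":[[[0,0,0],[0,0,0.6],4.2],[[0,0,0],[0,0,0.4],4.2],[[0,0,0],[0,0,0.3],4.2],[[0,0,0],[0,0,0.3],4.2],[[0,0,0],[0,0,0.3],4.2],[[0,0,0],[0,0,0.3],4.2],[[0,0,0],[0,0,0],4.2]]}'
```

```text
time: 5.03
tool_pos: [0.4701, 0.186, 0.2057]
tcp_rot: [-0.0, 0.733, 0.68, -0.0]
contact_force: [-2.0, 0.3, 6.7]
gripper_width: 0.489
gripper_force: 3.3
```

```bash
python3 -m creep '{"commands":[[[0,0,0],[0,0,0.15],4.2],[[0,0,0],[0,0,0.15],4.2],[[0,0,0],[0,0,0],4.2],[[0,0,0],[0,0,0],4.2]]}'
```

```text
time: 5.52
tool_pos: [0.4702, 0.186, 0.2037]
tcp_rot: [-0.0, 0.733, 0.68, 0.0]
contact_force: [-4.2, -2.1, 21.2]
gripper_width: 0.492
gripper_force: 10.5
```

The force of 21 N is well above the 8 N spring, and the tip is at z ≈ 32 mm, so the bar is fully down. Now I push along −x of the tool.

```bash
python3 -m creep '{"commands":[[[0,0,0],[-0.3,0,0],4.2],[[0,0,0],[-0.5,0,0],4.2],[[0,0,0],[-0.5,0,0],4.2],[[0,0,0],[-0.5,0,0],4.2],[[0,0,0],[-0.5,0,0],4.2],[[0,0,0],[-0.5,0,0],4.2],[[0,0,0],[-0.4,0,0],4.2]]}'
```

```text
time: 6.4
tool_pos: [0.4693, 0.1569, 0.2041]
tcp_rot: [-0.0, 0.733, 0.68, 0.003]
contact_force: [1.8, 11.1, 11.6]
gripper_width: 0.492
gripper_force: 7.1
```

```bash
python3 -m creep '{"commands":[[[0,0,0],[0,0,0.05],4.2],[[0,0,0],[-0.5,0,0.02],4.2],[[0,0,0],[-0.5,0,0],4.2],[[0,0,0],[-0.5,0,0],4.2],[[0,0,0],[-0.5,0,0],4.2],[[0,0,0],[-0.5,0,0],4.2]]}'
```

```text
time: 7.15
tool_pos: [0.4682, 0.1329, 0.204]
tcp_rot: [0.0, 0.733, 0.681, 0.005]
contact_force: [1.5, 15.7, 19.7]
gripper_width: 0.497
gripper_force: 10.5
```

```bash
python3 -m creep '{"commands":[[[0,0,0],[-0.6,0,0],4.2],[[0,0,0],[-0.6,0,0],4.2],[[0,0,0],[-0.6,0,0],4.2],[[0,0,0],[-0.6,0,0],4.2],[[0,0,0],[-0.6,0,0],4.2],[[0,0,0],[-0.6,0,0],4.2],[[0,0,0],[-0.6,0,0],4.2]]}'
```

```text
time: 8.02
tool_pos: [0.4652, 0.091, 0.204]
tcp_rot: [0.0, 0.732, 0.681, 0.005]
contact_force: [1.1, 16.4, 21.5]
gripper_width: 0.493
gripper_force: 11.9
```

Run:
```python
from h import *
p=optics.camera('scene');T=TW(p);C=cloud(p,T)
a=p['frame'][165:265,240:370]; cv2.imwrite('pics/crop2.png',cv2.resize(a,None,fx=6,fy=6,interpolation=cv2.INTER_CUBIC))
o=telemetry.get_obs();print(o['tool_pos'],o['contact_force'])
```

```text
[0.46512472 0.09014951 0.20403175] [ 2.22894709 15.29841207 21.05740424]
```

View pics/crop2.png

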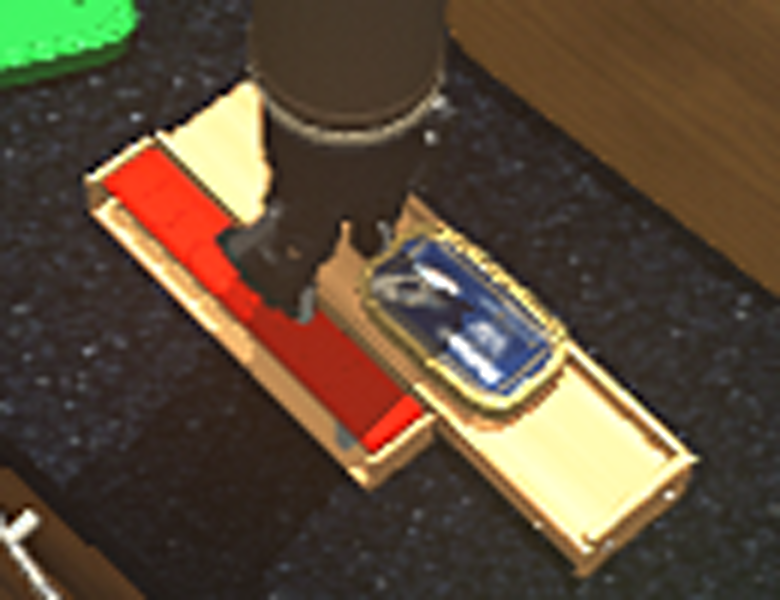

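The tin (460,320 in the crop) lies flat over the stop, the bar is held down, and the finger is behind the tin. About 68 mm remain.

```bash
python3 -m creep '{"commands":[[[0,0,0],[-0.6,0,0],4.2],[[0,0,0],[-0.6,0,0],4.2],[[0,0,0],[-0.6,0,0],4.2],[[0,0,0],[-0.6,0,0],4.2],[[0,0,0],[-0.6,0,0],4.2],[[0,0,0],[-0.6,0,0],4.2],[[0,0,0],[-0.6,0,0],4.2],[[0,0,0],[-0.6,0,0],4.2],[[0,0,0],[-0.6,0,0],4.2],[[0,0,0],[-0.3,0,0],4.2]]}'
```

```text
time: 9.32
tool_pos: [0.4609, 0.0337, 0.204]
tcp_rot: [0.0, 0.733, 0.681, 0.004]
contact_force: [0.5, 12.7, 25.2]
gripper_width: 0.494
gripper_force: 13.7
```

```bash
python3 -m creep '{"commands":[[[0,0,0],[-0.3,0,0],4.2],[[0,0,0],[-0.2,0,0],4.2],[[0,0,0],[-0.2,0,0],4.2]]}'
```

```text
time: 9.7
tool_pos: [0.4604, 0.0271, 0.204]
tcp_rot: [0.0, 0.732, 0.681, 0.004]
contact_force: [2.0, 18.2, 24.9]
gripper_width: 0.496
gripper_force: 13.4
```

```bash
python3 -m creep '{"commands":[[[0,0,0],[-0.2,0,0],4.2],[[0,0,0],[-0.15,0,0],4.2]]}'; python3 -m creep '{"commands":[[[0,0,0],[-0.15,0,0],4.2],[[0,0,0],[0,0,0],4.2]]}'
```

```text
time: 9.95
tool_pos: [0.4602, 0.0242, 0.204]
tcp_rot: [-0.0, 0.732, 0.681, 0.004]
contact_force: [0.7, 15.2, 25.1]
gripper_width: 0.489
gripper_force: 13.7
time: 10.2
tool_pos: [0.46, 0.022, 0.204]
tcp_rot: [0.0, 0.732, 0.681, 0.004]
contact_force: [1.1, 16.3, 26.7]
gripper_width: 0.492
gripper_force: 13.6
```

```bash
python3 -m creep '{"commands":[[[0,0,0],[-0.1,0,0],4.2],[[0,0,0],[-0.05,0,0],4.2],[[0,0,0],[0,0,0],4.2]]}'; python3 -c "
from h import *
p=optics.camera('scene')
a=p['frame'][165:265,240:370]; cv2.imwrite('pics/crop3.png',cv2.resize(a,None,fx=6,fy=6,interpolation=cv2.INTER_CUBIC))"
```

```text
time: 10.58
tool_pos: [0.46, 0.0216, 0.204]
tcp_rot: [-0.0, 0.732, 0.681, 0.005]
contact_force: [1.5, 21.6, 25.9]
gripper_width: 0.489
gripper_force: 13.1
```

View pics/crop3.png

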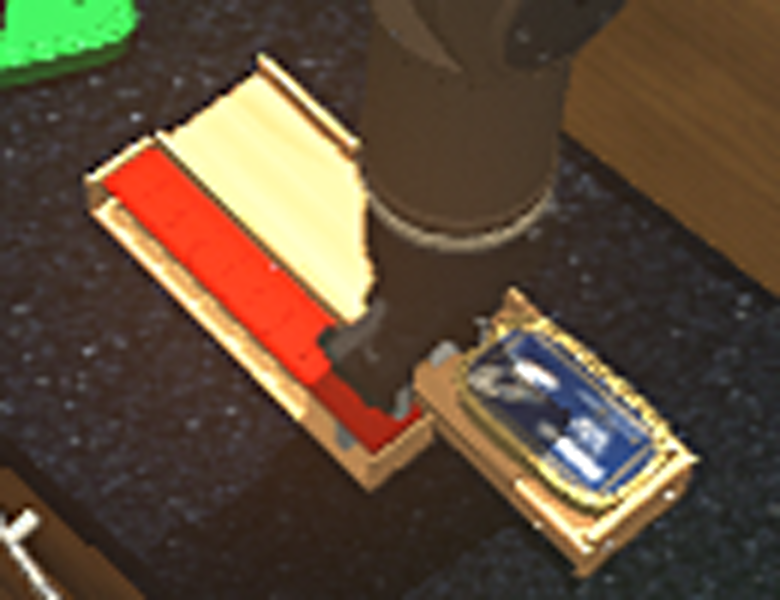

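The tin (565,415) looks to be at the end wall (640,500), and motion has nearly stopped. One more firm nudge will confirm it.

```bash
python3 -m creep '{"commands":[[[0,0,0],[-0.1,0,0],4.2],[[0,0,0],[-0.1,0,0],4.2],[[0,0,0],[0,0,0],4.2]]}'
```

```text
time: 11.0
tool_pos: [0.4598, 0.0196, 0.204]
tcp_rot: [-0.0, 0.732, 0.681, 0.005]
contact_force: [1.6, 20.8, 25.6]
gripper_width: 0.492
gripper_force: 14.6
```

It moved 2 mm with no rise in force, so it is not home yet. I continue.

```bash
python3 -m creep '{"commands":[[[0,0,0],[-0.1,0,0],4.2],[[0,0,0],[-0.1,0,0],4.2],[[0,0,0],[0,0,0],4.2]]}'
```

```text
time: 11.38
tool_pos: [0.4598, 0.0189, 0.204]
tcp_rot: [-0.001, 0.731, 0.682, 0.005]
contact_force: [1.5, 27.4, 24.6]
gripper_width: 0.492
gripper_force: 17.1
```

```bash
python3 -m creep '{"commands":[[[0,0,0],[-0.1,0,0],4.2],[[0,0,0],[-0.1,0,0],4.2],[[0,0,0],[0,0,0],4.2]]}'; python3 -c "
from h import *
p=optics.camera('scene');T=TW(p);C=cloud(p,T)
ang=np.deg2rad(-4.3); ey=np.array([np.cos(ang),np.sin(ang)]); ex=np.array([ey[1],-ey[0]])
r=C[...,:2]-np.array([.487,.034]); X=r@ex*1000; Y=r@ey*1000; Z=C[...,2]*1000
m=(abs(Y)<31)&(X>10)&(X<150)&(Z>44.5)&(Z<54); print(m.sum(),np.percentile(X[m],[0,2,50,98,100]))
m=(abs(Y)<45)&(X>100)&(X<150)&(Z>30); print(np.percentile(X[m],[98,100]))
"
```

```text
time: 11.75
tool_pos: [0.4598, 0.0182, 0.204]
tcp_rot: [-0.001, 0.731, 0.683, 0.006]
contact_force: [2.1, 32.7, 23.8]
gripper_width: 0.492
gripper_force: 20.1
528 [ 10.80274578  23.94844081  77.64790165 127.70673584 131.79709264]
[131.13870923 132.30505991]
```

Now the force rises steadily with hardly any motion (about 16 N over sliding friction), so the tin is home. I back off with the bar still down, then lift.

```bash
python3 -m creep '{"commands":[[[0,0,0],[0.4,0,0],4.2],[[0,0,0],[0.5,0,0],4.2],[[0,0,0],[0.5,0,0],4.2],[[0,0,0],[0,0,-0.3],4.2],[[0,0,0],[0,0,-0.4],4.2],[[0,0,0],[0,0,-0.5],4.2],[[0,0,0],[0,0,-0.7],4.2],[[0,0,0],[0,0,-2],4.2],[[0,0,0],[0,0,-3],4.2],[[0,0,0],[0,0,-4],4.2],[[0,0,0],[4,0,-3],4.2],[[0,0,0],[5,0,0],4.2],[[0,0,0],[5,0,0],4.2],[[0,0,0],[0,0,0],4.2],[[0,0,0],[0,0,0],4.2]]}'
cat > fin.py <<'E'
from m import *
p=optics.camera('scene');T=TW(p);C,h=measure(p,T)
ang=np.deg2rad(-4.3); ey=np.array([np.cos(ang),np.sin(ang)]); ex=np.array([ey[1],-ey[0]])
r=C[...,:2]-np.array([.487,.034]); X=r@ex*1000; Y=r@ey*1000; Z=C[...,2]*1000
m=(abs(Y)<31)&(X>-5)&(X<150)&(Z>44.5)&(Z<54); print('tin',m.sum(),np.percentile(X[m],[1,50,99]))
f=p['frame']; blue=(f[...,0].astype(int)>f[...,2]+25)&(abs(Y)<40)&(X>-50)&(X<150)&(Z>40); print('blue',np.percentile(X[blue],[2,50,98]),np.percentile(Y[blue],[2,50,98]))
a=f[165:265,240:370]; cv2.imwrite('pics/fin.png',cv2.resize(a,None,fx=6,fy=6,interpolation=cv2.INTER_CUBIC))
for l in ('spice_jar','mustard','salt','puree','honey'):
    d=optics.recognise(p,l)
    if d: print(l,round(d[0]['conf'],2),(T[:3,:3]@d[0]['point']+T[:3,3]).round(3))
E
python3 fin.py
```

```text
time: 13.68
tool_pos: [0.468, 0.1643, 0.3406]
tcp_rot: [-0.0, 0.733, 0.68, -0.001]
contact_force: [0.7, -0.2, -0.4]
gripper_width: 0.496
gripper_force: 0.0
bar [436.7 114. ] [202.9  34.6] 85.9 z 0.045 615
tin 521 [ 23.96670226  77.35865127 130.16309949]
blue [ 19.49934312  78.52905026 130.00418092] [-35.81969507   2.20815639  34.14281156]
spice_jar 0.83 [0.546 0.422 0.076]
mustard 0.78 [0.406 0.425 0.063]
salt 0.74 [0.458 0.098 0.026]
puree 0.71 [ 0.547 -0.321  0.067]
honey 0.88 [0.474 0.519 0.064]
```

View pics/fin.png

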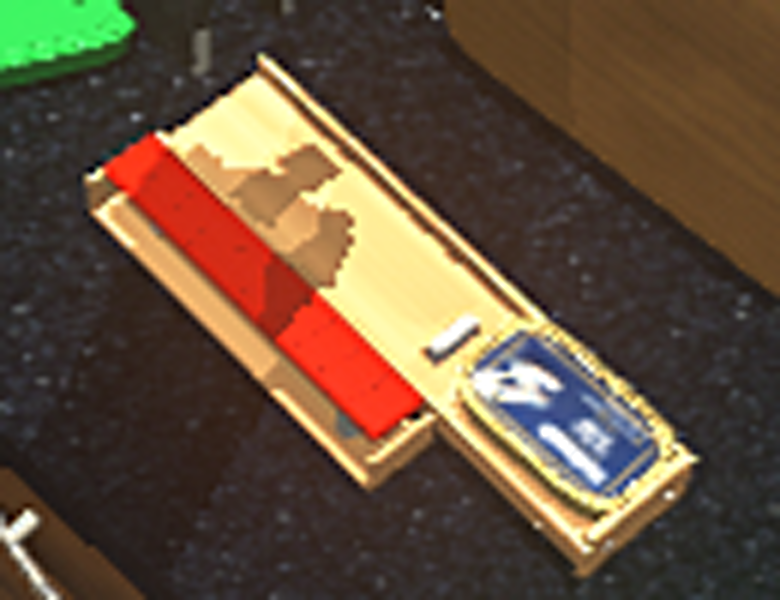

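The bar is up (45 mm), the stop (450,338) stands behind the tin, and the tin (570,415) lies against the end wall. The bystanders haven't moved, and the arm is clear.

```bash
python3 -c "
from rig import job; print(job.sign_off())"
```

```text
the job is handed in; nothing more can be done
None
```

The tin was pushed flat over the held-down stop and home against the end wall, the bar is up again with the stop behind the tin, and the job is handed in after about 14 s of robot time; no bystander was seen to move, though the final check did not locate the salt shaker, which is well away from the arm's path.

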